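# Kit a capacitor and a heat sink for a board repair

### The job

Kit the parts for a power-board repair: from the wooden compartment bin take the blue capacitor and the bare-aluminium finned heat sink, and set them standing upright in the blue job tray, one in each of its two compartments. It does not matter which goes in which; set them down, do not drop them in from above, and let go.

Things in the scene. Friction and masses are not known exactly. Their poses are not given: they have to be found in the camera images.
- cap_center (a point): Centre (half-way up) of the blue can capacitor: a round can, 30 mm in diameter, 45 mm tall, with a blue sleeve, a thin white stripe down one side and a bright disc on its top, about 40 g. It stands upright, loose, near the middle of a compartment of the wooden bin; z is up along the can. A black-sleeved can of the same size is not wanted.
- heatsink_center (a point): Centre (half-way up) of the bare-aluminium heat sink: four upright fins, 40 mm long (its x), 24 mm wide (its y), 42 mm tall (its z, up), about 60 g. Its outer fins are flat faces looking along its +y and -y: grip across the 24 mm width. It stands upright, loose, near the middle of a compartment of the bin. A black one of the same shape is not wanted.
- bin: Plywood bin fixed to the bench, 215 mm (x) by 320 mm (y), 24 mm tall; walls 5 mm thick, floor top 5 mm above its underside. Origin: centre of its underside, z up. Six compartments 100 mm square, centred at x = -52 and +52 mm, y = -105, 0 and +105 mm, one part in each (none over 45 mm tall). Fingers opened wide do not fit between the walls: open to about 45 mm, or grip above the walls.
- tray: Blue plastic job tray fixed to the bench, 245 mm (x) by 125 mm (y), 24 mm tall; walls and the one divider 5 mm thick, floor top 5 mm above its underside. Origin: centre of its underside, z up. The divider runs along y at x = 0; the two empty compartments, each 115 mm square inside, are centred at x = -60 and +60 mm, y = 0.

How it is judged:
By the outcome, as a careful person would: the job done as asked, in the order asked, and still so for the second after the job is handed in, with the robot touching nothing.
It also fails if it takes over 59 s, if anything falls off the work surface, if the arm or the gripper's body presses on something with over 40 N, if the wrist force passes 120 N, or if a joint passes its speed limit or range.

### The arm

A 6-joint arm with a two-finger parallel gripper is mounted at the origin on the work surface. World frame = base frame: x ahead of the robot, y to its left, z up, the work surface at z = 0. Lengths are in m, angles in rad, forces in N, time in s.
With the tool pointing down it reaches from about 0.35 to 0.975 m from the base axis. Payload 4.9 kg.
Tool frame: the origin (TCP) lies midway between the tips of the shut fingers; the grasp point (between the pads) lies 19 mm behind it; z points along the fingers, y is the direction in which the jaws open and shut (so a half turn about z gives the same grasp; the last joint's range is limited). The gripper opens to 85 mm and grips with 20 to 120 N. Pads are 22 mm wide; open, the fingers measure 114 mm over their backs; the gripper's body (76 mm by 85 mm) begins 54 mm behind the grasp point. The pads swing forward as they close: fully open they stand 13 mm farther back than shut.
Start: joints at [-1.327, 0.053, 1.613, -0, 1.476, -0.119], TCP at [0.222, -0.584, 0.203] pointing down, gripper open.
Joint ranges: [-3.01, 3.01], [-1.01, 2.22], [0.06, 2.58], [-1.02, 4.17], [0.09, 2.62], [-3.14, 3.14]. Speed limits (rad/s): [2.57, 2.57, 3.14, 3.14, 3.14, 3.14].

### API

Orientations are given as a unit quaternion [w, x, y, z].
In Python, from plant import state, grab_frame, camera_params, job_done, boxes_of gives the robot as it stands.
- The arm moves only by the tool step_arm, never from a script. Its argument "steps" is a list of rows, each a list of 4 numbers: the shift along the tool's x, y, z in mm, then the turn about the tool's z in degrees. A call has 1 to 8 rows; each row shifts and turns the pose as measured when the row begins, along the tool's axes as they then stand; what a row does not reach is not made up. A row lasts 1/10 s, in which the tool goes at most 50 mm and 8.59 degrees, less where a joint would pass 70% of its speed; a pose out of reach is approached as far as the arm can. A call is refused whole if a number of a shift passes 50 or a number of a turn 8.59, either way. A call with a gripper value outside its range is refused whole. "claw" is the opening in per cent of the stroke, from 0 (shut) to 100 (fully open), set as the call begins (left out, the last holds). The fingers move at their own pace and stop on an object; the grip force is fixed at half the most. Time passes only in rows, so rows that do not move let the fingers close. It gives the time, the measured TCP pose, the force and the opening at its end, in the units of the state.
- state(): the state, without advancing time (a new reading comes with each control period).
- grab_frame(name): name is "side" or "top" or "wrist"; returns (picture, depth): 420x560x3 uint8, red, green, blue; 420x560 float32, m along the optical axis (not along the pixel's ray), 0 where there is no reading.
- camera_params(name): a dict with "mtx" (3x3 intrinsics, pixels), "extrinsics" (4x4, takes a point from camera to world coordinates); the wrist camera has in their place "T_tool_cam" (4x4, takes a point from camera to tool coordinates, whose origin is the TCP and whose axes are the flange's). Camera axes: x right, y down, z forward; pixel columns grow to the right and rows downward; lengths in m; the calibration is good to about 2 mm. The wrist camera is an equidistant fisheye: a pixel r from the principal point sees the ray r / f radians off the axis. A picture is of the moment at which its call begins: read the wrist's pose just before it. camera_params takes no time and is no camera call.
- job_done(): hands the job in, once; it reports no verdict.
Trained networks look in the newest picture that a camera, given by its name, has taken for a name from the list of things; names that differ only in an ending like _2 or _b are one class to them, and where a whole thing is asked for, a point or a joint stands for the part that bears it (a point fixed in the world has none). Each returns a list of dicts, best first, with "p" (0 to 1); they miss things now and then, are a little off and sometimes report something else, mostly with a low value. They report only what shows in the picture. A call takes as long as a camera call.
- boxes_of(camera, label): "box" ([left, top, width, height] in pixels, round what is visible of it).
The state is a dict: "time": time; "joint_pos": joint angles; "joint_vel": joint speeds; "joint_efforts": joint torques, N m; "tool_pos": TCP position; "tool_rot": TCP orientation; "contact_force": force on the tool from outside, world axes, zero at the start; "ft_torque": the same for the moment, N m; "gripper_width": opening from 0.0 (shut) to 1.0 (fully open).
Only numpy, scipy, OpenCV 4.12 (cv2) and the standard library are available. Lean on these libraries where they do the work, as an engineer would, in place of code of your own. Each camera call takes 0.05 s, during which the arm holds its last target. There are 200 camera calls.

## Working session

There is one attempt and no reset: what is moved stays moved. The work goes in short steps, Python scripts to look and compute and a tool call to move; the robot and the scene stay as the last step left them, time stands still between calls to the robot, and variables do not carry over. Pictures are saved under pics/ and viewed, about 8 in all and at most 12, crops included, and the job is handed in when it is done.

Besides the shell and the picture viewer there is one more tool, called in YAML: its name, and indented under it one key for each argument. step_arm: Moves the arm, as the interface text tells. Its arguments: {"type":"object","properties":{"steps":{"type":"array"},"claw":{"type":"number"}},"required":["steps"]}

```bash
mkdir -p pics; ls; python3 - <<'E'
from plant import *
import cv2,numpy as np
s=state();print(s['time'],s['tool_pos'],s['tool_rot'],s['gripper_width'])
for n in('top','side'):
    p,d=grab_frame(n);cv2.imwrite(f'pics/{n}0.png',p[:,:,::-1]);np.save(f'{n}_d.npy',d);np.save(f'{n}_p.npy',p)
    c=camera_params(n);print(n,np.round(c['mtx'],1).tolist(),np.round(c['extrinsics'],3).tolist())
    for l in('cap_center','heatsink_center','bin','tray'):
        print(l,[(np.round(b['box']).tolist(),round(b['p'],2)) for b in boxes_of(n,l)][:4])
print(camera_params('wrist'))
E
```

```text
pics
0.0 [ 0.22164625 -0.5836568   0.20157091] [-1.02589135e-03  9.83589821e-01  1.80416203e-01 -6.54260298e-05] 1.0016133712401674
top [[536.3, 0.0, 279.2], [0.0, 536.3, 211.6], [0.0, 0.0, 1.0]] [[0.029, -0.989, 0.145, 0.39], [-1.0, -0.029, 0.002, 0.02], [0.003, -0.145, -0.989, 0.941], [0.0, 0.0, 0.0, 1.0]]
cap_center [([390.0, 245.0, 22.0, 19.0], 0.64)]
heatsink_center [([327.0, 187.0, 20.0, 28.0], 0.85)]
bin [([295.0, 153.0, 203.0, 140.0], 0.93)]
tray [([141.0, 121.0, 77.0, 143.0], 0.79)]
side [[445.9, 0.0, 275.8], [0.0, 445.9, 212.8], [0.0, 0.0, 1.0]] [[0.998, -0.031, 0.046, 0.501], [-0.055, -0.516, 0.855, -0.767], [-0.003, -0.856, -0.517, 0.518], [0.0, 0.0, 0.0, 1.0]]
cap_center [([224.0, 268.0, 17.0, 34.0], 0.87)]
heatsink_center [([265.0, 230.0, 26.0, 32.0], 0.83)]
bin [([198.0, 228.0, 156.0, 152.0], 0.64)]
tray []
{'mtx': array([[325.1922621 ,   0.        , 281.71946804],
       [  0.        , 325.1922621 , 207.72601123],
       [  0.        ,   0.        ,   1.        ]]), 'T_tool_cam': array([[ 2.28553269e-04, -9.64994856e-01, -2.62268708e-01,
         6.52247310e-02],
       [ 9.99999539e-01, -2.40800147e-05,  9.60046876e-04,
        -5.10069420e-04],
       [-9.32755732e-04, -2.62268807e-01,  9.64994406e-01,
        -1.71632279e-01],
       [ 0.00000000e+00,  0.00000000e+00,  0.00000000e+00,
         1.00000000e+00]])}
```

```bash
cat > h.py <<'E'
import numpy as np,cv2
from plant import *
def world(n,uv,d):
    c=camera_params(n);K=c['mtx'];T=c['extrinsics']
    u,v=uv;z=d[int(v),int(u)]
    return T[:3,:3]@(z*np.array([(u-K[0,2])/K[0,0],(v-K[1,2])/K[1,1],1]))+T[:3,3]
def cloud(n,d):
    c=camera_params(n);K=c['mtx'];T=c['extrinsics'];v,u=np.mgrid[:d.shape[0],:d.shape[1]]
    P=np.stack([(u-K[0,2])/K[0,0]*d,(v-K[1,2])/K[1,1]*d,d],-1)
    return P@T[:3,:3].T+T[:3,3]
E
python3 - <<'E'
from h import *
p=np.load('top_p.npy')
im=cv2.resize(p[110:310,120:520][:,:,::-1],(800,400),interpolation=cv2.INTER_CUBIC);cv2.imwrite('pics/top0c.png',im)
d=np.load('top_d.npy');P=cloud('top',d)
for n,(l,t,w,h) in dict(cap=(390,245,22,19),hs=(327,187,20,28),tray=(141,121,77,143),bin=(295,153,203,140)).items():
    q=P[t:t+h,l:l+w][d[t:t+h,l:l+w]>0]
    zt=np.percentile(q[:,2],95); print(n,zt)
    if n in('cap','hs'):
        s=q[q[:,2]>0.035]; print(len(s),s.mean(0),s.min(0),s.max(0),cv2.minAreaRect((s[:,:2]*1000).astype(np.float32)))
    else:
        s=q[(q[:,2]>.018)&(q[:,2]<.03)];print(len(s),cv2.minAreaRect((s[:,:2]*1000).astype(np.float32)))
E
```

```text
cap 0.05209162901010686
269 [ 0.45602385 -0.18589152  0.04900012] [ 0.44228708 -0.19959123  0.03593275] [ 0.47066329 -0.17286356  0.05467926] ((456.4466552734375, -186.25096130371094), (28.340709686279297, 26.7131404876709), 0.8038426041603088)
hs 0.0485135021416762
213 [ 0.54558335 -0.07319596  0.04548962] [ 0.5248578  -0.08904414  0.0350316 ] [ 0.56717049 -0.05861784  0.0518824 ] ((546.4361572265625, -73.03485870361328), (24.068607330322266, 40.29395294189453), 77.79441833496094)
tray 0.024208125867173757
1593 ((557.473876953125, 196.78131103515625), (246.38734436035156, 126.11800384521484), 4.681098461151123)
bin 0.03114913988595402
3499 ((509.1700744628906, -183.01553344726562), (215.45542907714844, 321.22125244140625), 7.373457431793213)
```

View pics/top0c.png

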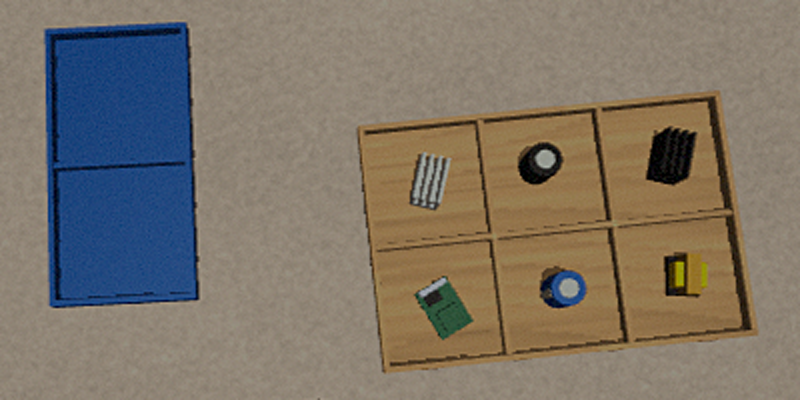

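View pics/side0.png

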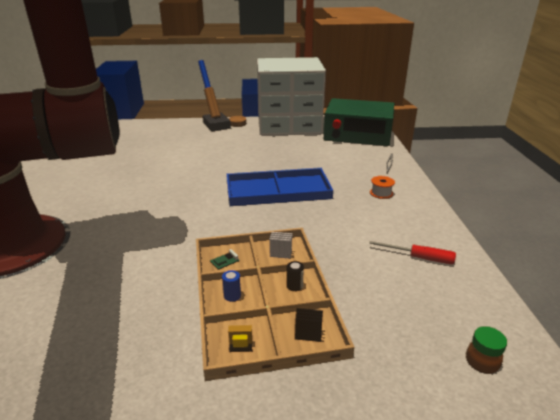

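The heat sink is at crop pixel (430,180) and the blue can at (565,288). The tray is on the left, with both compartments empty. I'll move above the can with the jaws part-open, then check with the wrist camera.

step_arm:
  steps:
    - [36,-29,0,0]
    - [36,-29,0,0]
    - [36,-29,0,0]
    - [36,-29,0,0]
    - [36,-29,0,0]
    - [36,-29,0,0]
    - [36,-29,0,0]
    - [36,-29,0,0]
  claw: 53

```text
time: 1.3
tool_pos: [0.4129, -0.2595, 0.203]
tool_rot: [0.002, 0.985, 0.175, 0.001]
contact_force: [0.4, -0.1, 0.7]
gripper_width: 0.531
```

```bash
cat >> h.py <<'E'
from scipy.spatial.transform import Rotation as R
def rot(s): return R.from_quat(np.roll(s['tool_rot'],-1)).as_matrix()
def togo(x,y,z,phi=None):
    s=state();M=rot(s);f=np.degrees(np.arctan2(M[1,0],M[0,0]))
    print('t',round(s['time'],2),'pos',np.round(s['tool_pos'],4),'phi',round(f,1),'z',np.round(M[:,2],3),'w',round(s['gripper_width'],3),'F',np.round(s['contact_force'],1))
    print('shift mm (tool)',np.round(1000*M.T@(np.array([x,y,z])-s['tool_pos']),1),'turn',None if phi is None else round(f-phi,1))
def wcloud():
    s=state();p,d=grab_frame('wrist');c=camera_params('wrist');K=c['mtx'];v,u=np.mgrid[:420,:560]
    dx,dy=u-K[0,2],v-K[1,2];r=np.hypot(dx,dy)+1e-9;t=np.tan(np.minimum(r/K[0,0],1.4))*d
    Q=np.stack([dx/r*t,dy/r*t,d],-1);T=c['T_tool_cam'];Q=Q@T[:3,:3].T+T[:3,3]
    return p,d,Q@rot(s).T+s['tool_pos'],Q
E
python3 -c "
from h import *
togo(.456,-.186,.13,7.4)"
```

```text
t 1.3 pos [ 0.4129 -0.2595  0.203 ] phi 20.1 z [ 0.003 -0.003 -1.   ] w 0.531 F [ 0.4 -0.1  0.7]
shift mm (tool) [ 65.7 -54.5  72.8] turn 12.7
```

step_arm:
  steps:
    - [33,-27,20,0]
    - [33,-27,20,0]
    - [0,0,20,6.3]
    - [0,0,10,6.3]
    - [0,0,0,0]

```text
time: 1.8
tool_pos: [0.4617, -0.1775, 0.1334]
tool_rot: [0.003, 0.998, 0.067, 0.004]
contact_force: [-0.6, -0.2, -0.1]
gripper_width: 0.53
```

```bash
python3 - <<'E'
from h import *
togo(.456,-.186,.014,7.4)
p,d,W,Q=wcloud();cv2.imwrite('pics/w1.png',p[:,:,::-1])
b=boxes_of('wrist','cap_center');print(b[:2])
hsv=cv2.cvtColor(p,cv2.COLOR_RGB2HSV)
l,t,w,h=map(int,b[0]['box']);m=np.zeros(d.shape,bool);m[t:t+h,l:l+w]=1
m&=(d>0)&(W[:,:,2]>.043)&(W[:,:,2]<.06)
q=W[m];print(len(q),q.mean(0),q.min(0),q.max(0),'minEncl',cv2.minEnclosingCircle((q[:,:2]*1000).astype(np.float32)))
E
```

```text
t 1.8 pos [ 0.4617 -0.1775  0.1334] phi 7.7 z [ 0.009 -0.006 -1.   ] w 0.53 F [-0.6 -0.2 -0.1]
shift mm (tool) [ -7.8   6.8 119.4] turn 0.3
[{'box': [271.2, 183.3, 40.3, 48.1], 'p': 0.71}]
1035 [ 0.4565311  -0.18674396  0.05026651] [ 0.44121256 -0.20191664  0.04309996] [ 0.47046101 -0.17181877  0.05275773] minEncl ((455.459228515625, -186.7080078125), 15.355507850646973)
```

View pics/w1.png

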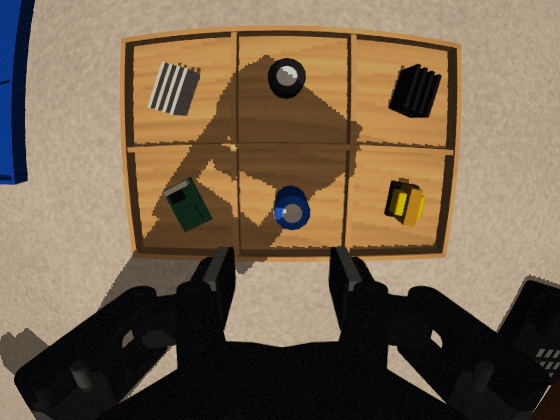

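The can is at pixel (292,207), at about (0.456, -0.187), and the fingers straddle it. I'll centre on it, then descend.

step_arm:
  steps:
    - [-8,7.5,0,0]
    - [0,0,20,0]
    - [0,0,20,0]

```text
time: 2.2
tool_pos: [0.4588, -0.1927, 0.1013]
tool_rot: [0.008, 0.998, 0.069, 0.01]
contact_force: [-0.1, 0.1, -0.4]
gripper_width: 0.533
```

```bash
python3 -c "
from h import *
togo(.456,-.187,.014,7.4)"
```

```text
t 2.2 pos [ 0.4588 -0.1927  0.1013] phi 7.9 z [ 0.022 -0.015 -1.   ] w 0.533 F [-0.1  0.1 -0.4]
shift mm (tool) [-3.7 -7.5 87.1] turn 0.5
```

step_arm:
  steps:
    - [-4,-6,0,0]
    - [0,0,0,0]
    - [0,0,0,0]

```text
time: 2.5
tool_pos: [0.4521, -0.189, 0.1019]
tool_rot: [0.008, 0.998, 0.069, 0.01]
contact_force: [1.1, 0.0, -0.0]
gripper_width: 0.53
```

```bash
python3 -c "
from h import *
togo(.456,-.187,.014,7.4)"
```

```text
t 2.5 pos [ 0.4521 -0.189   0.1019] phi 7.9 z [ 0.021 -0.015 -1.   ] w 0.53 F [ 1.1  0.  -0. ]
shift mm (tool) [ 2.5 -3.  87.9] turn 0.5
```

step_arm:
  steps:
    - [2,-2,40,0]
    - [0,0,40,0]
    - [0,0,7,0]
    - [0,0,0,0]

```text
time: 2.9
tool_pos: [0.4613, -0.1923, 0.0213]
tool_rot: [0.013, 0.997, 0.069, 0.016]
contact_force: [0.1, -0.2, -0.6]
gripper_width: 0.532
```

```bash
python3 -c "
from h import *
togo(.456,-.187,.014,7.4)"
```

```text
t 2.9 pos [ 0.4613 -0.1923  0.0213] phi 7.9 z [ 0.034 -0.023 -0.999] w 0.532 F [ 0.1 -0.2 -0.6]
shift mm (tool) [-4.8 -6.2  7. ] turn 0.5
```

step_arm:
  steps:
    - [-5,-6,4,0]
    - [0,0,0,0]
    - [0,0,0,0]

```text
time: 3.2
tool_pos: [0.4581, -0.1884, 0.0218]
tool_rot: [0.015, 0.997, 0.069, 0.019]
contact_force: [0.4, 0.2, -0.1]
gripper_width: 0.53
```

```bash
python3 -c "
from h import *
togo(.456,-.187,.014,7.4)"
```

```text
t 3.2 pos [ 0.4581 -0.1884  0.0218] phi 7.9 z [ 0.04  -0.027 -0.999] w 0.53 F [ 0.4  0.2 -0.1]
shift mm (tool) [-2.2 -1.9  7.6] turn 0.5
```

step_arm:
  steps:
    - [-2,-2,12,0]
    - [0,0,0,0]
    - [0,0,0,0]

```text
time: 3.5
tool_pos: [0.4578, -0.1878, 0.0111]
tool_rot: [0.016, 0.997, 0.069, 0.021]
contact_force: [-0.4, -0.2, -0.3]
gripper_width: 0.531
```

```bash
python3 -c "
from h import *
togo(.456,-.187,.014,7.4)"
```

```text
t 3.5 pos [ 0.4578 -0.1878  0.0111] phi 8.0 z [ 0.044 -0.029 -0.999] w 0.531 F [-0.4 -0.2 -0.3]
shift mm (tool) [-1.5 -0.9 -3. ] turn 0.6
```

step_arm:
  steps:
    - [0,0,0,0]
    - [0,0,0,0]
    - [0,0,0,0]
    - [0,0,0,0]
    - [0,0,0,0]
  claw: 10

```text
time: 4.0
tool_pos: [0.4581, -0.188, 0.0114]
tool_rot: [0.016, 0.997, 0.069, 0.021]
contact_force: [-0.0, 0.3, 0.5]
gripper_width: 0.316
```

step_arm:
  steps:
    - [0,0,-20,0]
    - [0,0,-30,0]
    - [0,0,-40,0]
    - [0,0,-40,0]
    - [0,0,0,0]
    - [0,0,0,0]

```text
time: 4.6
tool_pos: [0.4499, -0.1828, 0.1428]
tool_rot: [0.014, 0.997, 0.069, 0.018]
contact_force: [0.4, 0.2, -1.2]
gripper_width: 0.32
```

```bash
python3 - <<'E'
from h import *
togo(.497,.192,.15,4.7)
p,d,W,Q=wcloud();cv2.imwrite('pics/w2.png',p[:,:,::-1])
E
```

```text
t 4.6 pos [ 0.4499 -0.1828  0.1428] phi 7.9 z [ 0.038 -0.026 -0.999] w 0.32 F [ 0.4  0.2 -1.2]
shift mm (tool) [  98.6 -364.4  -15.1] turn 3.2
```

View pics/w2.png

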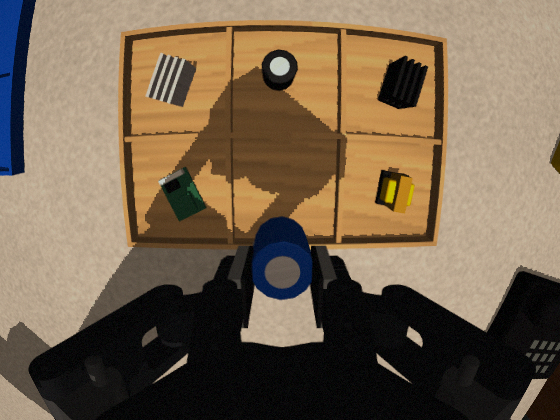

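The can is held (pixel (282,260)) and its compartment is empty. Next I'll move over the near tray compartment.

step_arm:
  steps:
    - [12,-44,0,0]
    - [12,-44,0,0]
    - [12,-44,0,0]
    - [12,-44,0,0]
    - [12,-44,0,0]
    - [12,-44,0,0]
    - [12,-44,0,0]
    - [12,-44,0,0]

```text
time: 5.45
tool_pos: [0.493, 0.186, 0.1208]
tool_rot: [0.015, 0.998, 0.062, 0.009]
contact_force: [0.8, 0.3, -0.7]
gripper_width: 0.316
```

step_arm:
  steps:
    - [0,0,0,0]
    - [0,0,0,0]

```text
time: 5.65
tool_pos: [0.4904, 0.1909, 0.1163]
tool_rot: [0.015, 0.998, 0.067, 0.006]
contact_force: [-0.7, 0.2, -0.6]
gripper_width: 0.316
```

```bash
python3 - <<'E'
from h import *
togo(.497,.192,.014,4.7)
E
```

```text
t 5.65 pos [0.4904 0.1909 0.1163] phi 7.6 z [ 0.013 -0.028 -1.   ] w 0.316 F [-0.7  0.2 -0.6]
shift mm (tool) [  5.7  -3.3 102.3] turn 2.9
```

step_arm:
  steps:
    - [6,-4,30,0]
    - [0,0,30,0]
    - [0,0,15,0]
    - [0,0,0,0]
    - [0,0,0,0]

```text
time: 6.15
tool_pos: [0.4947, 0.1886, 0.0349]
tool_rot: [0.016, 0.998, 0.064, 0.003]
contact_force: [0.6, -0.1, 0.1]
gripper_width: 0.319
```

```bash
python3 - <<'E'
from h import *
togo(.497,.192,.0115,4.7)
E
```

```text
t 6.15 pos [0.4947 0.1886 0.0349] phi 7.3 z [ 0.007 -0.031 -0.999] w 0.319 F [ 0.6 -0.1  0.1]
shift mm (tool) [ 2.7 -3.8 23.3] turn 2.6
```

step_arm:
  steps:
    - [1,-1,17,0]
    - [0,0,0,0]
    - [0,0,0,0]

```text
time: 6.45
tool_pos: [0.4977, 0.1879, 0.0206]
tool_rot: [0.015, 0.998, 0.063, 0.005]
contact_force: [-0.6, 0.3, 0.7]
gripper_width: 0.319
```

step_arm:
  steps:
    - [0,0,4,0]
    - [0,0,0,0]

```text
time: 6.65
tool_pos: [0.4991, 0.1878, 0.0186]
tool_rot: [0.015, 0.998, 0.062, 0.006]
contact_force: [-0.2, -0.9, -0.5]
gripper_width: 0.315
```

step_arm:
  steps:
    - [0,0,3,0]
    - [0,0,0,0]

```text
time: 6.85
tool_pos: [0.5001, 0.1879, 0.0167]
tool_rot: [0.015, 0.998, 0.062, 0.007]
contact_force: [-0.0, -0.4, -0.4]
gripper_width: 0.318
```

step_arm:
  steps:
    - [0,0,5,0]
    - [0,0,0,0]

```text
time: 7.05
tool_pos: [0.5006, 0.188, 0.0119]
tool_rot: [0.015, 0.998, 0.062, 0.008]
contact_force: [-0.1, -1.0, 0.3]
gripper_width: 0.315
```

step_arm:
  steps:
    - [0,0,3,0]
    - [0,0,0,0]

```text
time: 7.25
tool_pos: [0.5026, 0.1884, 0.0123]
tool_rot: [0.015, 0.998, 0.063, 0.009]
contact_force: [-0.3, 0.6, -0.8]
gripper_width: 0.316
```

step_arm:
  steps:
    - [0,0,3,0]

```text
time: 7.35
tool_pos: [0.5038, 0.1886, 0.0113]
tool_rot: [0.015, 0.998, 0.063, 0.01]
contact_force: [-7.2, -1.7, 23.0]
gripper_width: 0.322
```

```bash
python3 - <<'E'
from h import *
togo(.497,.192,.0115,4.7)
p,d=grab_frame('side');cv2.imwrite('pics/s2.png',cv2.resize(p[130:230,200:360][:,:,::-1],(800,500),interpolation=cv2.INTER_CUBIC))
s=state();print(s['contact_force'],s['tool_pos'])
E
```

```text
t 7.35 pos [0.5038 0.1886 0.0113] phi 7.2 z [ 0.021 -0.028 -0.999] w 0.322 F [-7.2 -1.7 23. ]
shift mm (tool) [-6.3 -4.2 -0.5] turn 2.5
[-3.58867451 -0.72246987 12.41374154] [0.50400785 0.18868083 0.01146908]
```

View pics/s2.png

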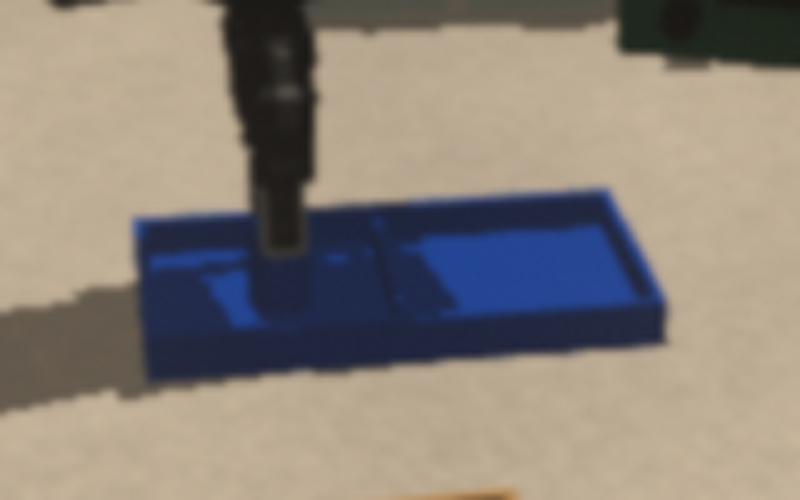

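The crop shows the can in the left (near) compartment at about (278,285). The 23 N contact says it has reached the floor, so I'll let go.

step_arm:
  steps:
    - [0,0,0,0]
    - [0,0,0,0]

```text
time: 7.6
tool_pos: [0.5045, 0.1889, 0.0118]
tool_rot: [0.015, 0.998, 0.063, 0.01]
contact_force: [-0.6, -0.3, -1.5]
gripper_width: 0.315
```

step_arm:
  steps:
    - [0,0,0,0]
    - [0,0,0,0]
    - [0,0,0,0]
    - [0,0,0,0]
    - [0,0,0,0]
  claw: 55

```text
time: 8.1
tool_pos: [0.5029, 0.1884, 0.0096]
tool_rot: [0.015, 0.998, 0.063, 0.009]
contact_force: [-0.5, 0.2, 0.2]
gripper_width: 0.552
```

step_arm:
  steps:
    - [0,0,-20,0]
    - [0,0,-40,0]
    - [0,0,-40,0]
    - [0,0,-40,0]
    - [0,0,0,0]
    - [0,0,0,0]

```text
time: 8.7
tool_pos: [0.4983, 0.1921, 0.1523]
tool_rot: [0.015, 0.998, 0.063, 0.006]
contact_force: [-0.5, 1.1, -0.4]
gripper_width: 0.552
```

```bash
python3 - <<'E'
from h import *
togo(.546,-.073,.135,-12.2)
p,d,W,Q=wcloud();cv2.imwrite('pics/w3.png',p[:,:,::-1])
print([(np.round(b['box']),b['p']) for b in boxes_of('wrist','cap_center')])
E
```

```text
t 8.7 pos [0.4983 0.1921 0.1523] phi 7.2 z [ 0.014 -0.03  -0.999] w 0.552 F [-0.5  1.1 -0.4]
shift mm (tool) [ 14.  268.3  25.8] turn 19.4
[(array([262., 169.,  37.,  43.]), 0.65)]
```

View pics/w3.png

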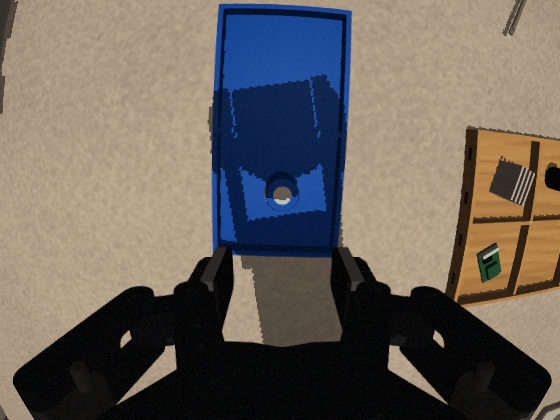

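The can stands upright at pixel (282,190), centred in the near compartment. Next is the heat sink.

step_arm:
  steps:
    - [2,43,2,0]
    - [2,43,2,0]
    - [2,43,2,0]
    - [2,43,2,0]
    - [2,43,2,0]
    - [2,43,2,0]

```text
time: 9.4
tool_pos: [0.5384, -0.0657, 0.1363]
tool_rot: [0.013, 0.998, 0.068, -0.002]
contact_force: [0.2, 0.2, 0.4]
gripper_width: 0.552
```

step_arm:
  steps:
    - [0,0,0,6.5]
    - [0,0,0,6.5]
    - [0,0,0,6.5]
    - [0,0,0,0]
    - [0,0,0,0]

```text
time: 9.9
tool_pos: [0.5332, -0.0718, 0.1258]
tool_rot: [0.013, 0.994, -0.112, -0.008]
contact_force: [0.6, -0.5, 0.2]
gripper_width: 0.551
```

```bash
python3 - <<'E'
from h import *
togo(.546,-.073,.135,-12.2)
p,d,W,Q=wcloud();cv2.imwrite('pics/w4.png',p[:,:,::-1])
b=boxes_of('wrist','heatsink_center');print(b[:2])
l,t,w,h=map(int,b[0]['box']);l-=4;t-=4;w+=8;h+=8;m=np.zeros(d.shape,bool);m[t:t+h,l:l+w]=1
m&=(d>0)&(W[:,:,2]>.040)&(W[:,:,2]<.056)
q=W[m];print(len(q),q.mean(0),q.min(0),q.max(0),cv2.minAreaRect((q[:,:2]*1000).astype(np.float32)))
E
```

```text
t 9.9 pos [ 0.5332 -0.0718  0.1258] phi -12.9 z [-0.019 -0.024 -1.   ] w 0.551 F [ 0.6 -0.5  0.2]
shift mm (tool) [12.6 -1.4 -9.4] turn -0.7
[{'box': [257.2, 157.4, 35.5, 53.8], 'p': 0.9}]
816 [ 0.54603195 -0.0725544   0.04714388] [ 0.52406786 -0.08801341  0.04029676] [ 0.56721895 -0.05736771  0.04984345] ((545.5950927734375, -72.34043884277344), (24.048192977905273, 39.61579895019531), 78.46121215820312)
```

View pics/w4.png

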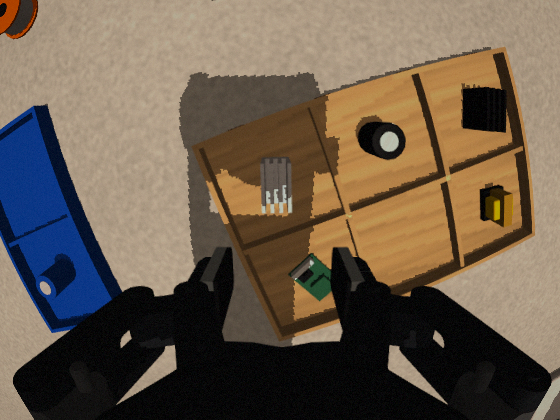

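step_arm:
  steps:
    - [12,-1,25,-1.5]
    - [0,0,30,0]
    - [0,0,0,0]
    - [0,0,0,0]

```text
time: 10.4
tool_pos: [0.5461, -0.0742, 0.0715]
tool_rot: [0.013, 0.995, -0.095, -0.006]
contact_force: [0.7, -0.4, -0.2]
gripper_width: 0.548
```

```bash
python3 -c "
from h import *
togo(.5455,-.0724,.012,-11.5)"
```

```text
t 10.4 pos [ 0.5461 -0.0742  0.0715] phi -11.0 z [-0.015 -0.025 -1.   ] w 0.548 F [ 0.7 -0.4 -0.2]
shift mm (tool) [-0.4 -3.3 59.5] turn 0.5
```

step_arm:
  steps:
    - [0,-3,30,0]
    - [0,0,23,0]
    - [0,0,0,0]
    - [0,0,0,0]

```text
time: 10.8
tool_pos: [0.5509, -0.0731, 0.0248]
tool_rot: [0.014, 0.995, -0.094, -0.001]
contact_force: [-0.2, -0.1, 0.7]
gripper_width: 0.55
```

```bash
python3 -c "
from h import *
togo(.5455,-.0724,.012,-11.5)"
```

```text
t 10.8 pos [ 0.5509 -0.0731  0.0248] phi -10.8 z [-0.004 -0.028 -1.   ] w 0.55 F [-0.2 -0.1  0.7]
shift mm (tool) [-5.4 -0.1 12.8] turn 0.7
```

step_arm:
  steps:
    - [-6,0,13,0.7]
    - [0,0,0,0]
    - [0,0,0,0]

```text
time: 11.1
tool_pos: [0.5473, -0.0729, 0.0155]
tool_rot: [0.015, 0.995, -0.101, 0.003]
contact_force: [-0.1, -0.1, -0.6]
gripper_width: 0.549
```

```bash
python3 -c "
from h import *
togo(.5455,-.0724,.012,-11.5)"
```

```text
t 11.1 pos [ 0.5473 -0.0729  0.0155] phi -11.5 z [ 0.002 -0.029 -1.   ] w 0.549 F [-0.1 -0.1 -0.6]
shift mm (tool) [-1.9 -0.3  3.5] turn -0.0
```

step_arm:
  steps:
    - [-2,0,5,0]
    - [0,0,0,0]
    - [0,0,0,0]

```text
time: 11.4
tool_pos: [0.546, -0.0729, 0.0113]
tool_rot: [0.015, 0.995, -0.101, 0.004]
contact_force: [0.8, 0.6, -0.0]
gripper_width: 0.552
```

step_arm:
  steps:
    - [0,0,0,0]
    - [0,0,0,0]
    - [0,0,0,0]
    - [0,0,0,0]
    - [0,0,0,0]
  claw: 5

```text
time: 11.9
tool_pos: [0.5464, -0.0731, 0.0118]
tool_rot: [0.015, 0.995, -0.101, 0.004]
contact_force: [0.6, -0.2, 0.1]
gripper_width: 0.255
```

step_arm:
  steps:
    - [0,0,-20,0]
    - [0,0,-30,0]
    - [0,0,-40,0]
    - [0,0,-45,0]
    - [0,0,0,0]
    - [0,0,0,0]

```text
time: 12.5
tool_pos: [0.543, -0.0681, 0.1478]
tool_rot: [0.014, 0.995, -0.101, -0.0]
contact_force: [0.3, 0.3, -1.2]
gripper_width: 0.249
```

```bash
python3 - <<'E'
from h import *
togo(.617,.202,.15,4.7)
p,d,W,Q=wcloud();cv2.imwrite('pics/w5.png',p[:,:,::-1])
E
```

```text
t 12.5 pos [ 0.543  -0.0681  0.1478] phi -11.6 z [-0.003 -0.028 -1.   ] w 0.249 F [ 0.3  0.3 -1.2]
shift mm (tool) [  18.4 -279.3  -10. ] turn -16.3
```

View pics/w5.png

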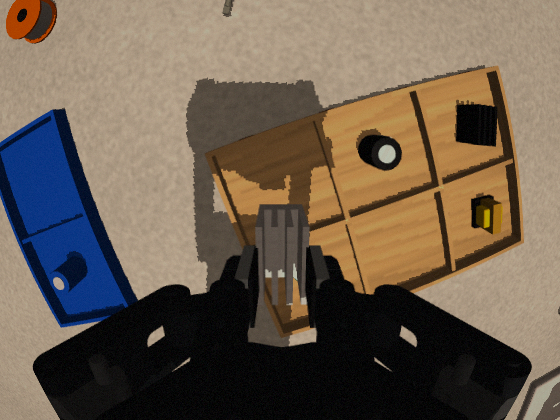

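The heat sink is held square at pixel (283,255). Next I'll move to the far compartment.

step_arm:
  steps:
    - [5,-40,0,0]
    - [4,-40,0,0]
    - [4,-40,0,0]
    - [4,-40,0,0]
    - [4,-40,0,0]
    - [4,-40,0,0]
    - [4,-40,0,0]
    - [0,0,0,0]

```text
time: 13.35
tool_pos: [0.6244, 0.2076, 0.1228]
tool_rot: [0.017, 0.994, -0.103, -0.01]
contact_force: [-0.2, -0.2, -0.8]
gripper_width: 0.254
```

step_arm:
  steps:
    - [0,0,0,-8]
    - [0,0,0,-8]
    - [0,0,0,0]
    - [0,0,0,0]

```text
time: 13.75
tool_pos: [0.62, 0.2074, 0.1135]
tool_rot: [0.017, 0.999, 0.041, -0.019]
contact_force: [-0.1, -0.4, -0.9]
gripper_width: 0.252
```

```bash
python3 - <<'E'
from h import *
togo(.617,.202,.0118,4.7)
E
```

```text
t 13.75 pos [0.62   0.2074 0.1135] phi 4.6 z [-0.037 -0.035 -0.999] w 0.252 F [-0.1 -0.4 -0.9]
shift mm (tool) [  0.5   1.9 101.9] turn -0.1
```

step_arm:
  steps:
    - [0,2,30,0]
    - [0,0,30,0]
    - [0,0,15,0]
    - [0,0,0,0]
    - [0,0,0,0]

```text
time: 14.25
tool_pos: [0.6175, 0.2007, 0.0361]
tool_rot: [0.017, 0.999, 0.035, -0.019]
contact_force: [0.6, 0.2, -1.1]
gripper_width: 0.258
```

```bash
python3 - <<'E'
from h import *
togo(.617,.202,.0118,4.7)
E
```

```text
t 14.25 pos [0.6175 0.2007 0.0361] phi 3.9 z [-0.037 -0.035 -0.999] w 0.258 F [ 0.6  0.2 -1.1]
shift mm (tool) [ 0.6 -2.1 24.2] turn -0.8
```

step_arm:
  steps:
    - [0,0,17,0]
    - [0,0,0,0]
    - [0,0,0,0]

```text
time: 14.55
tool_pos: [0.6192, 0.2005, 0.0211]
tool_rot: [0.017, 0.999, 0.034, -0.016]
contact_force: [0.6, 0.1, -0.0]
gripper_width: 0.254
```

step_arm:
  steps:
    - [0,0,4,0]

```text
time: 14.65
tool_pos: [0.6198, 0.2005, 0.018]
tool_rot: [0.016, 0.999, 0.034, -0.016]
contact_force: [1.0, 0.4, -0.2]
gripper_width: 0.256
```

step_arm:
  steps:
    - [0,0,3,0]

```text
time: 14.75
tool_pos: [0.6201, 0.2006, 0.0153]
tool_rot: [0.016, 0.999, 0.034, -0.015]
contact_force: [-0.4, -0.1, -1.3]
gripper_width: 0.264
```

step_arm:
  steps:
    - [0,0,3,0]

```text
time: 14.85
tool_pos: [0.6204, 0.2006, 0.0126]
tool_rot: [0.016, 0.999, 0.034, -0.015]
contact_force: [-0.3, -0.6, 0.7]
gripper_width: 0.256
```

step_arm:
  steps:
    - [0,0,2,0]

```text
time: 14.95
tool_pos: [0.6205, 0.2006, 0.0123]
tool_rot: [0.016, 0.999, 0.034, -0.015]
contact_force: [-7.7, -1.9, 15.5]
gripper_width: 0.253
```

Contact again, so the heat sink is on the floor. I'll relax, release and retreat.

step_arm:
  steps:
    - [0,0,0,0]
    - [0,0,0,0]

```text
time: 15.15
tool_pos: [0.6211, 0.2008, 0.0132]
tool_rot: [0.016, 0.999, 0.034, -0.014]
contact_force: [-0.1, 0.4, -1.3]
gripper_width: 0.257
```

step_arm:
  steps:
    - [0,0,0,0]
    - [0,0,0,0]
    - [0,0,0,0]
    - [0,0,0,0]
    - [0,0,0,0]
  claw: 55

```text
time: 15.65
tool_pos: [0.6212, 0.2008, 0.0128]
tool_rot: [0.016, 0.999, 0.034, -0.014]
contact_force: [0.2, -0.5, -0.2]
gripper_width: 0.55
```

step_arm:
  steps:
    - [0,0,-20,0]
    - [0,0,-40,0]
    - [0,0,-40,0]
    - [0,0,-40,0]
    - [0,0,0,0]
    - [0,0,0,0]

```text
time: 16.25
tool_pos: [0.6234, 0.2052, 0.1549]
tool_rot: [0.017, 0.999, 0.034, -0.017]
contact_force: [-0.2, 0.2, -0.2]
gripper_width: 0.547
```

```bash
python3 - <<'E'
from h import *
togo(.617,.202,.15,4.7)
p,d,W,Q=wcloud();cv2.imwrite('pics/w6.png',p[:,:,::-1])
for n in('cap_center','heatsink_center'):
    for b in boxes_of('wrist',n)[:1]:
        l,t,w,h=map(int,b['box']);q=W[t:t+h,l:l+w].reshape(-1,3);q=q[(q[:,2]>.038)&(q[:,2]<.07)]
        print(n,b['p'],len(q),q.mean(0),np.percentile(q[:,2],[5,95]),cv2.minAreaRect((q[:,:2]*1000).astype(np.float32)))
E
```

```text
t 16.25 pos [0.6234 0.2052 0.1549] phi 3.9 z [-0.033 -0.034 -0.999] w 0.547 F [-0.2  0.2 -0.2]
shift mm (tool) [-6.4  2.5  5.2] turn -0.8
cap_center 0.8 707 [0.50543569 0.1894529  0.048797  ] [0.04070066 0.05142774] ((503.1091003417969, 189.0625457763672), (29.4704647064209, 29.38669776916504), 82.42577362060547)
heatsink_center 0.69 668 [0.62264498 0.20216534 0.04686518] [0.04165519 0.04850786] ((621.2232666015625, 201.9849395751953), (39.413848876953125, 23.352283477783203), 3.722461700439453)
```

View pics/w6.png

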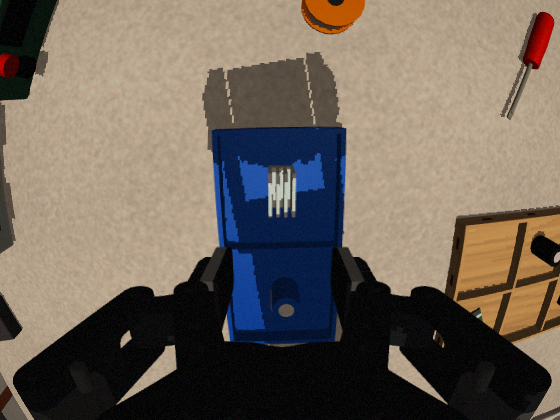

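The picture shows the heat sink upright at (282,192) in the far compartment and the can upright at (286,295) in the near one. Top heights match upright parts, and the gripper is open and clear.

```bash
python3 -c "
from plant import *
print(job_done())"
```

```text
the job is handed in; nothing more can be done
None
```

The blue capacitor and the bare-aluminium heat sink are each set down and released in their own compartment of the blue tray. I handed the job in at about 16.4 s of the 59 s allowed.

- **Capacitor:** it stands upright in the near compartment at (0.503, 0.189), with its top at about 0.051 m.
- **Heat sink:** it stands upright in the far compartment at (0.621, 0.202), with its top at about 0.048 m.
- **Set down, not dropped:** I lowered each part until it touched the floor, reading at most 23 N at the wrist, then released it. The gripper then rose about 14 cm clear of both parts.
- **What was off:** the tool drifted 2–3° from vertical during the moves. The last wrist picture still showed both parts upright. I saw no other check fail or disagree.

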